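Follow the recipe binder: set out the ramekins, page by page

ROBOT

A 6-joint arm with a two-finger parallel gripper is mounted at the origin on a cart in front of the work surface, level with it; the furniture and walls round the work are solid. World frame = base frame: x ahead of the robot, y to its left, z up, the work surface at z = 0. Lengths are in mm, angles in rad, forces in N, time in s.
With the tool pointing down it reaches from about 350 to 875 mm from the base axis. Payload 4.2 kg.
Tool frame: the origin (TCP) lies between the finger pads; the fingertips stand 8 mm ahead of it and the grasp point (between the pads) lies 11 mm behind it; z points along the fingers, y is the line along which they close (so a half turn about z gives the same grasp; the last joint's range is limited). The gripper opens to 85 mm and grips with 20 to 120 N. Pads are 22 mm wide; open, the fingers measure 114 mm over their backs; the gripper's body (76 mm by 85 mm) begins 54 mm behind the grasp point. The pads swing forward as they close: fully open they stand 13 mm farther back than shut.
Start: joints at [1.395, 0.385, 0.008, 0, -1.194, -0.259], TCP at [263.235, 566.839, 239.312] pointing down, gripper open.
Joint ranges: [-3.14, 3.14], [-1.21, 2.06], [-1.07, 1.41], [-3.16, 2.05], [-2.99, -0.16], [-3.1, 3.1]. Speed limits (rad/s): [2.79, 2.79, 3.14, 3.14, 3.14, 3.14].

INTERFACE

Orientations are given as a unit quaternion [x, y, z, w].
In Python, from bench import read_state, get_image, camera_params, job_done gives the robot as it stands.
- The arm moves only by the tool drive_tool, never from a script. Its argument "moves" is a list that holds one entry, the list of rows, each a list of 7 numbers: the shift along the tool's x, y, z in m, then the turn, a rotation vector about the tool's x, y, z in rad, then the closure in counts, from 0 (fully open) to 255 (shut). A call has 1 to 8 rows; each row shifts and turns the commanded pose from where the row before left it, along the tool's axes as they then stand; what a row does not reach is not made up. A row lasts 1/12 s, in which the tool goes at most 41.7 mm and 7.16 degrees, less where a joint would pass 70% of its speed; a pose out of reach is approached as far as the arm can. A call is refused whole if a number of a shift passes 0.0417 or a number of a turn 0.125, either way. A call with a gripper value outside its range is refused whole. The fingers move at their own pace and stop on an object; the grip force is fixed at half the most. Time passes only in rows, so rows that do not move let the fingers close. It gives the time, the measured TCP pose, the force and the opening at its end, in the units of the state.
- read_state(): the state, without advancing time (a new reading comes with each control period).
- get_image(name): name is "scene" or "side" or "wrist"; returns the picture (400x640x3 uint8, blue, green, red); there is no depth.
- camera_params(name): a dict with "mtx" (3x3 intrinsics, pixels), "dist" ([k1, k2, p1, p2, k3] as OpenCV has them; the pictures are not rectified), "extrinsics" (4x4, takes a point from camera to world coordinates). Camera axes: x right, y up, looking along -z (the intrinsics and any distortion apply to the point x, -y, -z); pixel columns grow to the right and rows downward; lengths in mm; the calibration is good to about 2 mm. A picture is of the moment at which its call begins: read the wrist's pose just before it. camera_params takes no time and is no camera call; for the wrist camera it gives the pose at the moment of the call.
- job_done(): hands the job in, once; it reports no verdict.
The state is a dict: "clock": time; "joints": joint angles; "joint_vel": joint speeds; "joint_efforts": joint torques, N m; "position": TCP position; "ee_rot": TCP orientation; "contact_force": force on the tool from outside, world axes, zero at the start; "wrist_torque": the same for the moment, N m; "gripper_width": finger opening in mm.
Only numpy, scipy, OpenCV 4.12 (cv2) and the standard library are available. Lean on these libraries where they do the work, as an engineer would, in place of code of your own. Each camera call takes 0.05 s, during which the arm holds its last target. There are 200 camera calls.

TASK

In the recipe binder, turn the red-tabbed and the yellow-tabbed leaf over across the rings so that they lie flat on the left and the page with the portions shows. Then slide every blue ramekin along the worktop, without lifting it, into a white ring of its own on the grey mat, and only when all the ramekins stand in rings turn the blue-tabbed leaf over too, to the page with the method. Leave the other things alone.

Things in the scene. Friction and masses are not known exactly. Their poses are not given: they have to be found in the camera images.
- ring_axis (a point): middle of the ring axis of a small blue recipe binder that lies open and cannot move (covers 184 x 197 x 3 mm), 36 mm above the worktop. x runs along the axis (roughly away from the robot), y to the left-hand page, z up. Each side has a fixed card stack under the leaves, 27 mm high, 17 to 85 mm from the axis; three wire rings stand 54 mm high
- leaf_red (a joint): angle (rad) of the stiff white leaf with the red tab (top of three) about the ring axis: 0 = flat on the right-hand stack, 1.57 upright, 3.14 = turned over, flat on the left. It swings freely and falls softly to the side it leans to. 170 mm along the axis, 3.4 mm thick, outer edge 85 mm from the axis
- leaf_red_tab (a point): grip point on the red tab: 50 mm along the axis from its middle, 113 mm out, and 5 mm over the axis (turned over: -5). Tab 20 mm wide along the axis, 6 thick, sticks out from 85 to 124 mm; pinched by its side edges (closing along the axis, fingers pointing down) it pivots between the fingers as the leaf turns. Axes at angle 0 as ring_axis
- leaf_yellow (a joint): angle (rad) of the stiff white leaf with the yellow tab (middle of three) about the ring axis: 0 = flat on the right-hand stack, 1.57 upright, 3.14 = turned over, flat on the left. It swings freely and falls softly to the side it leans to. 170 mm along the axis, 3.4 mm thick, outer edge 85 mm from the axis
- leaf_yellow_tab (a point): grip point on the yellow tab: 0 mm along the axis from its middle, 113 mm out, and 0 mm over the axis (turned over: 0). Tab 20 mm wide along the axis, 6 thick, sticks out from 85 to 124 mm; pinched by its side edges (closing along the axis, fingers pointing down) it pivots between the fingers as the leaf turns. Axes at angle 0 as ring_axis
- leaf_blue (a joint): angle (rad) of the stiff white leaf with the blue tab (bottom of three) about the ring axis: 0 = flat on the right-hand stack, 1.57 upright, 3.14 = turned over, flat on the left. It swings freely and falls softly to the side it leans to. 170 mm along the axis, 3.4 mm thick, outer edge 85 mm from the axis
- leaf_blue_tab (a point): grip point on the blue tab: -50 mm along the axis from its middle, 113 mm out, and -5 mm over the axis (turned over: 5). Tab 20 mm wide along the axis, 6 thick, sticks out from 85 to 124 mm; pinched by its side edges (closing along the axis, fingers pointing down) it pivots between the fingers as the leaf turns. Axes at angle 0 as ring_axis
- ring1 (a point): centre of one of four white rings (96 mm inside) printed on a thin grey mat, 225 x 245 mm, flat on the worktop at z = 0, over which things slide freely; neighbouring rings stand 105 mm apart along the mat's x and 125 mm along its y. Axes are the mat's, z up. Wall cupboards hang over the back of the worktop, from about x = 0.58 m on and 0.49 m up
- ring2 (a point): centre of one of four white rings (96 mm inside) printed on a thin grey mat, 225 x 245 mm, flat on the worktop at z = 0, over which things slide freely; neighbouring rings stand 105 mm apart along the mat's x and 125 mm along its y. Axes are the mat's, z up. Wall cupboards hang over the back of the worktop, from about x = 0.58 m on and 0.49 m up
- ring3 (a point): centre of one of four white rings (96 mm inside) printed on a thin grey mat, 225 x 245 mm, flat on the worktop at z = 0, over which things slide freely; neighbouring rings stand 105 mm apart along the mat's x and 125 mm along its y. Axes are the mat's, z up. Wall cupboards hang over the back of the worktop, from about x = 0.58 m on and 0.49 m up
- ring4 (a point): centre of one of four white rings (96 mm inside) printed on a thin grey mat, 225 x 245 mm, flat on the worktop at z = 0, over which things slide freely; neighbouring rings stand 105 mm apart along the mat's x and 125 mm along its y. Axes are the mat's, z up. Wall cupboards hang over the back of the worktop, from about x = 0.58 m on and 0.49 m up
- dish1: centre of the underside of an empty open blue glazed ramekin: 82 mm across the rim, 42 mm high, walls 4 mm and nearly upright, inner floor 70 mm across and 5 mm up; loose on the worktop, 0.12 to 0.26 kg. It can be slid by its side, or in any direction with shut fingers put down inside and moved against the inner wall. Three or four of the four ramekins are there
- dish2: centre of the underside of an empty open blue glazed ramekin: 82 mm across the rim, 42 mm high, walls 4 mm and nearly upright, inner floor 70 mm across and 5 mm up; loose on the worktop, 0.12 to 0.26 kg. It can be slid by its side, or in any direction with shut fingers put down inside and moved against the inner wall. Three or four of the four ramekins are there
- dish3: centre of the underside of an empty open blue glazed ramekin: 82 mm across the rim, 42 mm high, walls 4 mm and nearly upright, inner floor 70 mm across and 5 mm up; loose on the worktop, 0.12 to 0.26 kg. It can be slid by its side, or in any direction with shut fingers put down inside and moved against the inner wall. Three or four of the four ramekins are there
- dish4: centre of the underside of an empty open blue glazed ramekin: 82 mm across the rim, 42 mm high, walls 4 mm and nearly upright, inner floor 70 mm across and 5 mm up; loose on the worktop, 0.12 to 0.26 kg. It can be slid by its side, or in any direction with shut fingers put down inside and moved against the inner wall. Three or four of the four ramekins are there
- lemon1: lemon, 72 mm, loose bystander; leave it alone. Origin at its underside
- garlic1: garlic bulb, 60 mm, loose bystander; leave it alone. Origin at its underside
- tomato1: tomato, 58 mm, loose bystander; leave it alone. Origin at its underside
- spoon1: spoon with red handle, 190 mm long, loose bystander; leave it alone. Origin at its underside
- peg1: wooden peg, 72 x 15 x 12 mm, at the front edge, loose bystander; leave it alone. Origin at its underside
- salt: salt shaker, 44 mm across, 90 mm high, loose bystander; leave it alone. Origin at its underside
Mind the look-alikes: they are no part of the job. What is shaped like the dish4 but purple is not meant.

How it is judged (in metres and radians):
On the way, in this order (a step that is already met when the one before it is completed fails the run):
1. the red and the yellow leaf lie turned over on the left, the blue one still on the right (value of joint each of leaf_red, leaf_yellow above 2.95 rad and value of joint leaf_blue below 0.3 rad), for 0.2 s.
2. every ramekin stands in a ring, the blue leaf still on the right ((horizontal distance between dish1 and ring1 below 0.018 m or horizontal distance between dish1 and ring2 below 0.018 m or horizontal distance between dish1 and ring3 below 0.018 m or horizontal distance between dish1 and ring4 below 0.018 m) and (horizontal distance between dish2 and ring1 below 0.018 m or horizontal distance between dish2 and ring2 below 0.018 m or horizontal distance between dish2 and ring3 below 0.018 m or horizontal distance between dish2 and ring4 below 0.018 m) and (horizontal distance between dish3 and ring1 below 0.018 m or horizontal distance between dish3 and ring2 below 0.018 m or horizontal distance between dish3 and ring3 below 0.018 m or horizontal distance between dish3 and ring4 below 0.018 m) and (horizontal distance between dish4 and ring1 below 0.018 m or horizontal distance between dish4 and ring2 below 0.018 m or horizontal distance between dish4 and ring3 below 0.018 m or horizontal distance between dish4 and ring4 below 0.018 m) and value of joint leaf_blue below 0.3 rad), for 0.2 s.
3. the blue leaf lies turned over on the left (value of joint leaf_blue above 2.95 rad), for 0.2 s.
At the end, for the whole second after the job is handed in: all three leaves lie turned over on the left (joints above 2.95 rad), and every ramekin stands upright and at rest on the worktop with its centre within 18 mm of the centre of a ring of its own (value of joint each of leaf_red, leaf_yellow, leaf_blue above 2.95 rad and (horizontal distance between dish1 and ring1 below 0.018 m or horizontal distance between dish1 and ring2 below 0.018 m or horizontal distance between dish1 and ring3 below 0.018 m or horizontal distance between dish1 and ring4 below 0.018 m) and angle between each of dish1, dish2, dish3, dish4's own z axis and vertical below 0.1 rad and height (world z) of each of dish1, dish2, dish3, dish4 below 0.01 m and linear speed of each of dish1, dish2, dish3, dish4 below 0.01 m/s and (horizontal distance between dish2 and ring1 below 0.018 m or horizontal distance between dish2 and ring2 below 0.018 m or horizontal distance between dish2 and ring3 below 0.018 m or horizontal distance between dish2 and ring4 below 0.018 m) and (horizontal distance between dish3 and ring1 below 0.018 m or horizontal distance between dish3 and ring2 below 0.018 m or horizontal distance between dish3 and ring3 below 0.018 m or horizontal distance between dish3 and ring4 below 0.018 m) and (horizontal distance between dish4 and ring1 below 0.018 m or horizontal distance between dish4 and ring2 below 0.018 m or horizontal distance between dish4 and ring3 below 0.018 m or horizontal distance between dish4 and ring4 below 0.018 m)); the robot touches nothing.
It fails at once if a ramekin is lifted off the worktop (underside more than 30 mm up) (height (world z) of any of dish1, dish2, dish3, dish4 above 0.03 m).
It fails at once if a bystander is pushed more than 40 mm away (distance of any of lemon1, garlic1, tomato1, spoon1, peg1, salt from where it was at the start of the episode above 0.04 m).
Of dish1, dish2, dish3, dish4 only 3 to 4 are there at a start; the rules pass over those that are not, and their reading is None.
At some moment in a run one of dish1, dish2, dish3, dish4 may be knocked a few centimetres aside while the robot is not near it.
Once in a run the grip may slacken for a moment while it holds something.
It also fails if it takes over 208 s, if anything falls off the work surface, if the arm or the gripper's body presses on something with over 40 N, if the wrist force passes 120 N, or if a joint passes its speed limit or range.

## Working session

There is one attempt and no reset: what is moved stays moved. The work goes in short steps, Python scripts to look and compute and a tool call to move; the robot and the scene stay as the last step left them, time stands still between calls to the robot, and variables do not carry over. Pictures are saved under pics/ and viewed, on a budget of 14 in all, crops included, one or two more only if the job needs it, and the job is handed in when it is done.

Besides the shell and the picture viewer there is one more tool, called after "Call:" as name(argument=value, ...) on one line, values as JSON. drive_tool: Moves the arm, as the interface text tells. Its arguments: {"type":"object","properties":{"moves":{"type":"array"}},"required":["moves"]}

```bash
mkdir -p pics; cat > h.py <<'E'
import numpy as np,cv2
from bench import *
from scipy.spatial.transform import Rotation as R
def snap(n,f):
    P=camera_params(n); im=get_image(n); cv2.imwrite('pics/%s.png'%f,im); return im,P
def unproj(P,px,z):
    px=np.array(px,float).reshape(-1,1,2)
    u=cv2.undistortPoints(px,np.array(P['mtx']),np.array(P['dist'])).reshape(-1,2)
    E=np.array(P['extrinsics']); d=np.c_[u[:,0],-u[:,1],-np.ones(len(u))]@E[:3,:3].T
    o=E[:3,3]; return o+d*((z-o[2])/d[:,2])[:,None]
def proj(P,pts):
    E=np.array(P['extrinsics']); c=(np.array(pts,float).reshape(-1,3)-E[:3,3])@E[:3,:3]
    c=c*[1,-1,-1]
    return cv2.projectPoints(c.reshape(-1,1,3),np.zeros(3),np.zeros(3),np.array(P['mtx']),np.array(P['dist']))[0].reshape(-1,2)
E
python3 - <<'E'
from h import *
s=read_state();print(s)
for n in('scene','side','wrist'):
    im,P=snap(n,n+'0');print(n,np.round(P['extrinsics'],2).tolist(),P['mtx'],P['dist'])
E
```

```text
{'clock': 0.0, 'joints': array([ 1.39458921e+00,  3.85560561e-01,  6.65434040e-03, -5.09945494e-04,
       -1.19399432e+00, -2.58592711e-01]), 'joint_vel': array([ 1.73251628e-03,  1.30106575e-03,  3.13995795e-05,  1.12562228e-03,
       -2.53003528e-04, -1.65639192e-03]), 'joint_efforts': array([ 6.74414914e-04, -3.92291522e+01,  1.88404280e+01,  4.18637574e+00,
       -4.60379742e-03,  8.24951030e-06]), 'position': array([263.01497209, 566.35266555, 238.22867673]), 'ee_rot': array([ 9.76440705e-01, -2.15783194e-01, -1.93458492e-04,  1.06097550e-03]), 'contact_force': array([0.66170435, 0.38734822, 0.40042424]), 'wrist_torque': array([-0.0470231 , -0.03563113, -0.04972903]), 'gripper_width': 85.24839889314957}
scene [[0.61, 0.64, -0.47, -23.02], [-0.79, 0.48, -0.38, -416.01], [-0.02, 0.6, 0.8, 962.92], [0.0, 0.0, 0.0, 1.0]] [[386.25701198   0.         325.20087563]
 [  0.         386.25701198 198.96376516]
 [  0.           0.           1.        ]] [-0.01519091  0.          0.          0.          0.        ]
side [[-1.0, -0.0, 0.04, 566.07], [0.03, -0.57, 0.82, 1040.48], [0.02, 0.82, 0.57, 745.99], [0.0, 0.0, 0.0, 1.0]] [[384.58567246   0.         321.76889337]
 [  0.         384.58567246 197.33115868]
 [  0.           0.           1.        ]] [0.00752147 0.         0.         0.         0.        ]
wrist [[-0.42, 0.86, 0.29, 336.93], [-0.91, -0.4, -0.13, 532.21], [0.0, -0.32, 0.95, 372.4], [0.0, 0.0, 0.0, 1.0]] [[297.7642546    0.         313.86655139]
 [  0.         297.7642546  204.4855854 ]
 [  0.           0.           1.        ]] [-0.03748625  0.          0.          0.          0.        ]
```

View pics/scene0.png

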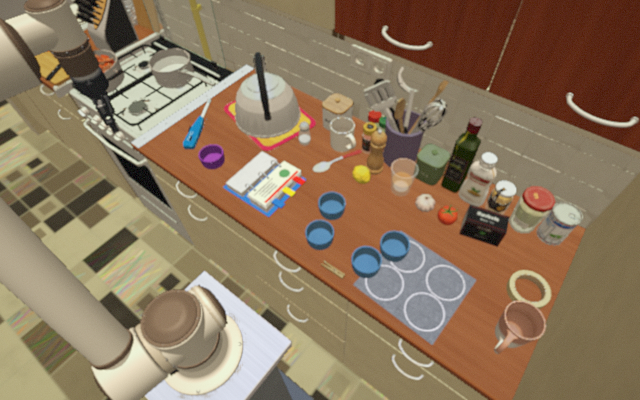

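View pics/side0.png

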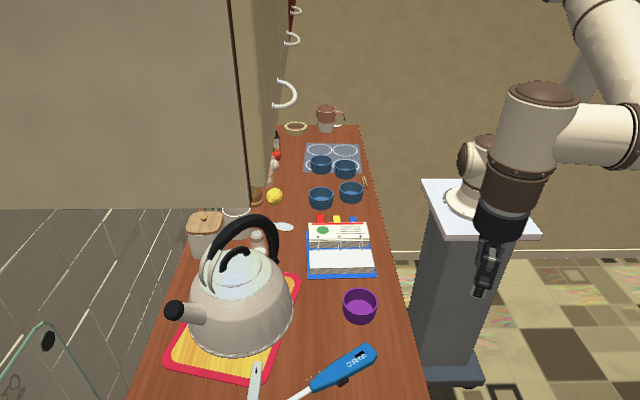

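The scene view shows four blue ramekins at about (331,206), (320,235), (366,262) and (394,246). The purple look-alike at (211,157) is not meant. The binder is at (265,182) and the mat at (415,285). I'll take one enlarged crop to confirm this and measure.

```bash
python3 - <<'E'
from h import *
im=cv2.imread('pics/scene0.png')
c=im[140:350,215:485]
cv2.imwrite('pics/c1.png',cv2.resize(c,(800,622),interpolation=cv2.INTER_CUBIC)[:600])
P=camera_params('scene')
print(np.round(unproj(P,[[331,200],[320,229],[366,256],[394,240]],42)[:,:2]))
E
```

```text
[[ 530.    5.]
 [ 429.  -32.]
 [ 436. -184.]
 [ 523. -218.]]
```

View pics/c1.png

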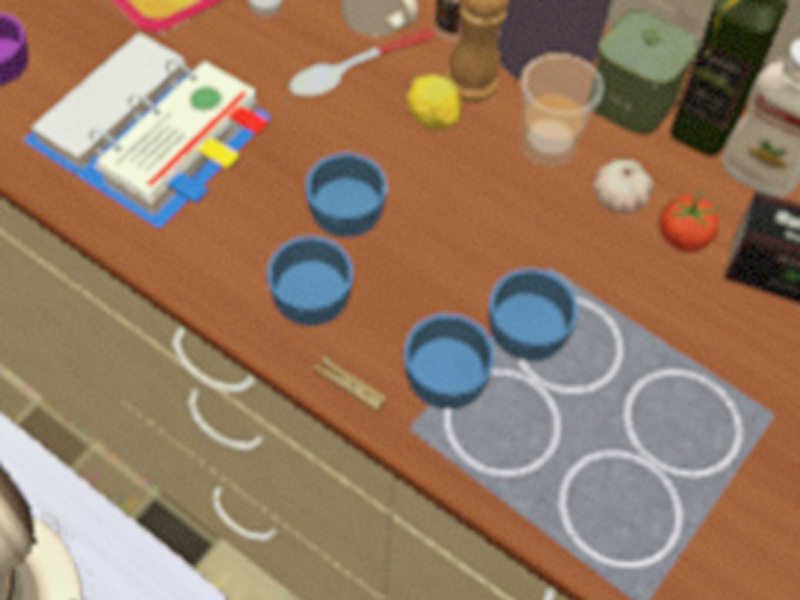

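```bash
python3 - <<'E'
from h import *
from scipy.optimize import least_squares
P=camera_params('scene')
f=lambda a:np.array(a,float)*270/800+[215,140]
u=lambda a,z:np.round(unproj(P,f(a),z)[:,:2],1)
r=u([[502,423],[570,345],[621,508],[683,422]],0);print('rings',r.tolist())
loc=np.array([[-52.5,62.5],[52.5,62.5],[-52.5,-62.5],[52.5,-62.5]])
rot=lambda t:np.array([[np.cos(t),-np.sin(t)],[np.sin(t),np.cos(t)]])
s=least_squares(lambda q:(loc@rot(q[2]).T+q[:2]-r).ravel(),[500,-250,0]);print(s.x,s.fun.round(1));print((loc@rot(s.x[2]).T+s.x[:2]).round())
print('dish',u([[346,184],[310,266],[449,346],[533,300]],42).tolist())
print('tabs',u([[250,120]],41).tolist(),u([[220,152]],36).tolist(),u([[187,186]],31).tolist())
print('covers corners',u([[27,139],[160,226],[270,117]],2).tolist())
print('ringtops',u([[173,63],[133,100],[96,136]],54).tolist())
print('bystanders',u([[434,115],[623,200],[690,235],[318,80],[349,383]],10).tolist())
print('px gap check',proj(P,[[500,-250,0]]))
E
```

```text
rings [[418.7, -258.2], [524.9, -266.8], [413.2, -382.5], [517.8, -388.2]]
[ 4.68650000e+02 -3.23925000e+02 -5.81501237e-02] [ 1.2 -0.3 -0.2  2.2 -0.6 -0.8 -0.4 -1.2]
[[ 420. -258.]
 [ 525. -265.]
 [ 413. -383.]
 [ 517. -389.]]
dish [[524.9, -1.9], [426.4, -32.9], [434.4, -186.5], [521.5, -221.9]]
tabs [[532.1, 129.7]] [[483.4, 129.9]] [[432.5, 131.0]]
covers corners [[389.7, 330.2], [391.9, 136.2], [572.0, 137.9]]
ringtops [[536.1, 240.2], [471.5, 238.6], [412.9, 235.4]]
bystanders [[676.0, -7.8], [697.5, -226.8], [699.3, -301.2], [640.9, 124.4], [363.2, -126.6]]
px gap check [[397.57905638 259.55484014]]
```

The tabs lie at about x = 532 (red), 483 (yellow) and 432 (blue) with y ≈ 122. The ring axis is at y ≈ 235. I'll start with the transit.

Call:
drive_tool(moves=[[[0.036,0,0,0,0,0.125,120],[0.036,0,0,0,0,0.125,120],[0.036,0,0,0,0,0.125,150],[0.036,0,0,0,0,0.125,150],[0.036,0,0,0,0,0.125,150],[0.036,0,0,0,0,0.125,150],[0.036,0,0,0,0,0.125,150],[0.036,0,0,0,0,0.125,150]]])

```text
clock: 0.82
position: [441.9, 353.6, 238.7]
ee_rot: [0.751, -0.66, 0.0, 0.0]
contact_force: [0.7, -0.6, -0.3]
gripper_width: 34.7
```

```bash
cat > st.py <<'E'
from h import *
s=read_state();r=R.from_quat(s['ee_rot']).as_matrix()
print(round(s['clock'],2),s['position'].round(1),'tx ang',np.degrees(np.arctan2(r[1,0],r[0,0])).round(1),'z',r[:,2].round(3),'w',round(s['gripper_width'],1),s['contact_force'].round(1))
E
python3 st.py
```

```text
0.82 [441.9 353.6 238.7] tx ang -82.6 z [-0.    -0.001 -1.   ] w 34.7 [ 0.7 -0.6 -0.3]
```

Call:
drive_tool(moves=[[[0.029,-0.007,0.01,0,0,0.065,150],[0.029,-0.01,0.01,0,0,0.065,150],[0.029,-0.011,0.01,0,0,0,150],[0.029,-0.011,0.01,0,0,0,150],[0.029,-0.011,0.01,0,0,0,150],[0.029,-0.011,0.01,0,0,0,150],[0.029,-0.011,0.01,0,0,0,150],[0.015,-0.011,0.01,0,0,0,150]]])

```text
clock: 1.48
position: [530.5, 136.8, 158.7]
ee_rot: [0.709, -0.706, -0.0, 0.001]
contact_force: [-0.3, 0.3, 0.8]
gripper_width: 35.4
```

```bash
python3 st.py; python3 -c "
from h import *
im,P=snap('wrist','w1');print(read_state()['position'])
print(proj(P,[[532,122,41],[483,122,36],[432,122,31]]).round())"
```

```text
1.48 [530.5 136.8 158.7] tx ang -89.8 z [-0.001 -0.001 -1.   ] w 35.4 [-0.3  0.3  0.8]
[531.01311356 135.36031116 156.44424717]
[[311. 186.]
 [366. 184.]
 [421. 183.]]
```

View pics/w1.png

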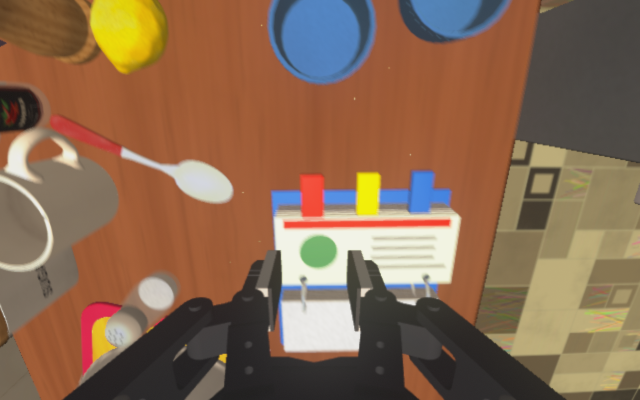

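```bash
python3 -c "
from h import *
P=camera_params('wrist')
print(unproj(P,[[312,175],[313,216]],44).round(1),unproj(P,[[368,173],[367,215]],39).round(1),unproj(P,[[421,171],[420,212]],34).round(1))"
```

```text
[[531.6 109.8  44. ]
 [530.7 146.8  44. ]] [[483.3 109.1  39. ]
 [481.9 147.7  39. ]] [[435.5 108.2  34. ]
 [432.  146.6  34. ]]
```

The wrist view shows the tabs at (312,195) red, (368,193) yellow and (421,191) blue, which agrees with my estimate. I'll descend on the red one.

Call:
drive_tool(moves=[[[0.0145,0,0.032,0,0,0,150],[0,0,0.032,0,0,0,150],[0,0,0.032,0,0,0,150],[0,0,0.02,0,0,0,150],[0,0,0.01,0,0,0,150],[0,0,0,0,0,0,255],[0,0,0,0,0,0,255],[0,0,0,0,0,0,255]]])

```text
clock: 2.2
position: [531.1, 125.0, 34.3]
ee_rot: [0.709, -0.705, 0.0, 0.0]
contact_force: [0.5, -1.5, -1.9]
gripper_width: 18.4
```

```bash
python3 st.py
```

```text
2.2 [531.1 125.   34.3] tx ang -89.6 z [ 0. -0. -1.] w 18.4 [ 0.5 -1.5 -1.9]
```

```bash
cat > arc.py <<'E'
import numpy as np,sys
p0=float(sys.argv[1]);n=24;st=float(sys.argv[2])
p=np.radians(p0+st*np.arange(n+1));r=113
x=np.round(r*np.diff(np.cos(p))/1000,4);z=np.round(-r*np.diff(np.sin(p))/1000,4)
for i in range(0,n,8):print([[a,0,b,0,0,0,255] for a,b in zip(x[i:i+8].tolist(),z[i:i+8].tolist())])
E
python3 arc.py 2.5 7.2
```

```text
[[-0.0015, 0, -0.0141, 0, 0, 0, 255], [-0.0033, 0, -0.0138, 0, 0, 0, 255], [-0.005, 0, -0.0133, 0, 0, 0, 255], [-0.0066, 0, -0.0126, 0, 0, 0, 255], [-0.0081, 0, -0.0116, 0, 0, 0, 255], [-0.0095, 0, -0.0105, 0, 0, 0, 255], [-0.0108, 0, -0.0093, 0, 0, 0, 255], [-0.0118, 0, -0.0078, 0, 0, 0, 255]]
[[-0.0127, 0, -0.0063, 0, 0, 0, 255], [-0.0134, 0, -0.0046, 0, 0, 0, 255], [-0.0139, 0, -0.0029, 0, 0, 0, 255], [-0.0141, 0, -0.0012, 0, 0, 0, 255], [-0.0142, 0, 0.0006, 0, 0, 0, 255], [-0.014, 0, 0.0024, 0, 0, 0, 255], [-0.0136, 0, 0.0041, 0, 0, 0, 255], [-0.013, 0, 0.0058, 0, 0, 0, 255]]
[[-0.0121, 0, 0.0074, 0, 0, 0, 255], [-0.0111, 0, 0.0088, 0, 0, 0, 255], [-0.0099, 0, 0.0102, 0, 0, 0, 255], [-0.0086, 0, 0.0113, 0, 0, 0, 255], [-0.0071, 0, 0.0123, 0, 0, 0, 255], [-0.0055, 0, 0.0131, 0, 0, 0, 255], [-0.0038, 0, 0.0137, 0, 0, 0, 255], [-0.002, 0, 0.014, 0, 0, 0, 255]]
```

Call:
drive_tool(moves=[[[-0.0015,0,-0.014,0,0,0,255],[-0.0035,0,-0.014,0,0,0,255],[-0.005,0,-0.0135,0,0,0,255],[-0.0065,0,-0.0125,0,0,0,255],[-0.008,0,-0.0115,0,0,0,255],[-0.0095,0,-0.0105,0,0,0,255],[-0.011,0,-0.0095,0,0,0,255],[-0.012,0,-0.008,0,0,0,255]]])

```text
clock: 2.87
position: [529.9, 182.9, 127.3]
ee_rot: [0.709, -0.705, -0.0, -0.0]
contact_force: [4.1, 1.4, -12.6]
gripper_width: 18.3
```

Call:
drive_tool(moves=[[[-0.0125,0,-0.006,0,0,0,255],[-0.0135,0,-0.0045,0,0,0,255],[-0.014,0,-0.003,0,0,0,255],[-0.014,0,-0.001,0,0,0,255],[-0.014,0,0.0005,0,0,0,255],[-0.014,0,0.0025,0,0,0,255],[-0.0135,0,0.004,0,0,0,255],[-0.013,0,0.006,0,0,0,255]]])

```text
clock: 3.53
position: [529.4, 293.8, 130.5]
ee_rot: [0.709, -0.705, -0.001, -0.002]
contact_force: [-9.0, 3.2, 7.0]
gripper_width: 12.8
```

```bash
python3 st.py; python3 -c "
from h import *
im,P=snap('side','s1');cv2.imwrite('pics/s1c.png',cv2.resize(im[130:330,230:450],(660,600)))"
```

```text
3.53 [529.4 293.8 130.5] tx ang -89.6 z [ 0.001  0.004 -1.   ] w 12.8 [-9.   3.2  7. ]
```

View pics/s1c.png

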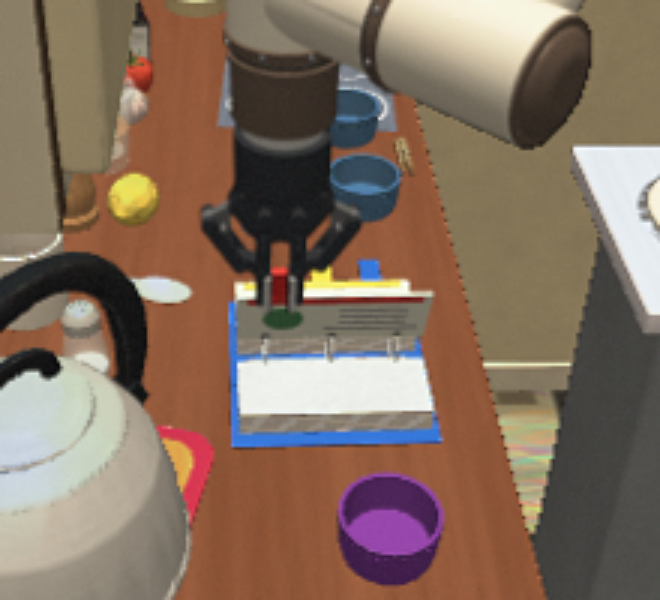

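The red leaf is past upright, with its tab between the fingers at crop (280,285), so I'll carry on along the arc.

Call:
drive_tool(moves=[[[-0.012,0,0.0075,0,0,0,255],[-0.011,0,0.009,0,0,0,255],[-0.01,0,0.01,0,0,0,255],[-0.0085,0,0.0115,0,0,0,255],[-0.007,0,0.0125,0,0,0,255],[-0.0055,0,0.013,0,0,0,255],[-0.004,0,0.0135,0,0,0,255],[0,0,0,0,0,0,255]]])

```text
clock: 4.25
position: [529.4, 363.3, 54.2]
ee_rot: [0.711, -0.703, -0.004, -0.011]
contact_force: [-19.6, 26.0, 9.4]
gripper_width: 9.6
```

```bash
python3 st.py; python3 -c "
from h import *
im,P=snap('side','s2');cv2.imwrite('pics/s2c.png',cv2.resize(im[130:330,230:450],(660,600)))"
```

```text
4.25 [529.4 363.3  54.2] tx ang -89.4 z [ 0.01   0.021 -1.   ] w 9.6 [-19.6  26.    9.4]
```

View pics/s2c.png

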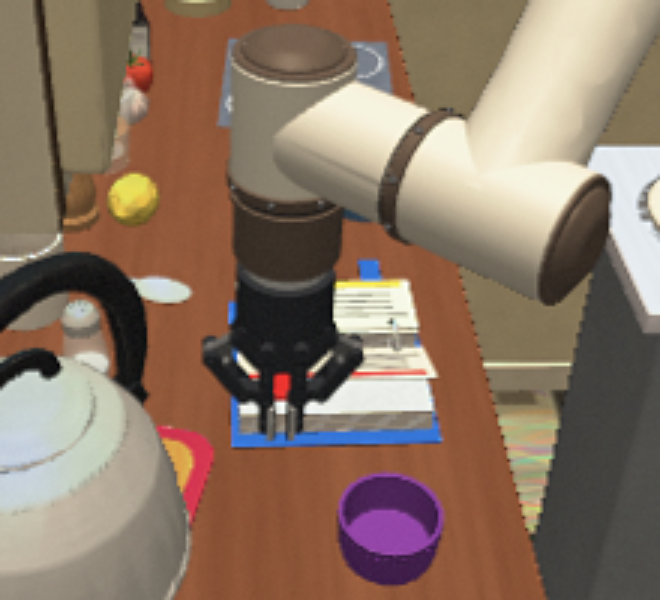

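The tab has slipped up between the fingers, and the leaf is at roughly 140° on the left. Opening the gripper will let it fall.

Call:
drive_tool(moves=[[[0,0,0,0,0,0,130],[0,0,0,0,0,0,120],[0,0,0,0,0,0,120],[0,0,0,0,0,0,120],[0,0,-0.02,0,0,0,120],[0,0,-0.04,0,0,0,120],[0,0,-0.04,0,0,0,120],[0,0,-0.04,0,0,0,120]]])

```text
clock: 4.97
position: [530.2, 347.8, 192.8]
ee_rot: [0.709, -0.706, 0.0, 0.0]
contact_force: [0.5, 0.8, 0.7]
gripper_width: 45.0
```

```bash
python3 st.py; python3 -c "
from h import *
im,P=snap('side','s3');cv2.imwrite('pics/s3c.png',cv2.resize(im[130:330,230:450],(660,600)))"
```

```text
4.97 [530.2 347.8 192.8] tx ang -89.7 z [ 0. -0. -1.] w 45.0 [0.5 0.8 0.7]
```

View pics/s3c.png

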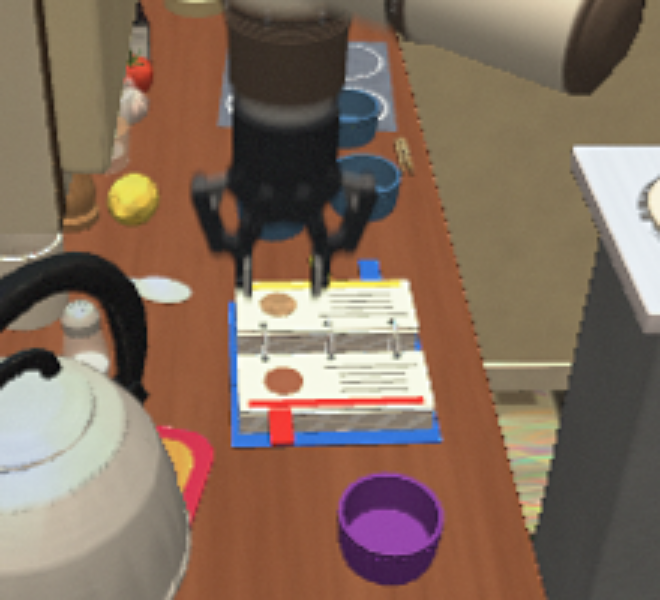

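The red leaf lies flat on the left with its tab at crop (281,425). Next is the yellow leaf.

Call:
drive_tool(moves=[[[0.033,0.007,0,0,0,0,150],[0.033,0.007,0,0,0,0,150],[0.033,0.007,0,0,0,0,150],[0.033,0.007,0,0,0,0,150],[0.033,0.007,0,0,0,0,150],[0.033,0.007,0.02,0,0,0,150],[0.03,0.007,0.02,0,0,0,150],[0,0,0,0,0,0,150]]])

```text
clock: 5.68
position: [477.5, 114.4, 147.7]
ee_rot: [-0.707, 0.707, 0.002, -0.004]
contact_force: [-0.8, 0.5, -0.6]
gripper_width: 34.9
```

```bash
python3 st.py
```

```text
5.68 [477.5 114.4 147.7] tx ang -90.1 z [-0.009 -0.003 -1.   ] w 34.9 [-0.8  0.5 -0.6]
```

Call:
drive_tool(moves=[[[-0.005,-0.003,0.02,0,0,0,150],[0,0,0.03,0,0,0,150],[0,0,0.03,0,0,0,150],[0,0,0.02,0,0,0,150],[0,0,0,0,0,0,150],[0,0,0,0,0,0,150]]])

```text
clock: 6.18
position: [485.2, 124.9, 50.9]
ee_rot: [0.709, -0.705, 0.0, 0.001]
contact_force: [0.0, 0.6, 0.7]
gripper_width: 35.2
```

```bash
python3 st.py
```

```text
6.18 [485.2 124.9  50.9] tx ang -89.7 z [-0.001 -0.001 -1.   ] w 35.2 [0.  0.6 0.7]
```

Call:
drive_tool(moves=[[[0.004,0.002,0.013,0,0,0,150],[0,0,0.013,0,0,0,150],[0,0,0,0,0,0,150],[0,0,0,0,0,0,150],[0,0,0,0,0,0,255],[0,0,0,0,0,0,255],[0,0,0,0,0,0,255],[0,0,0,0,0,0,255]]])

```text
clock: 6.85
position: [481.4, 121.5, 26.8]
ee_rot: [0.709, -0.705, -0.001, 0.001]
contact_force: [-8.3, 3.6, 7.3]
gripper_width: 18.0
```

```bash
python3 st.py; python3 arc.py 0 6.5
```

```text
6.85 [481.4 121.5  26.8] tx ang -89.7 z [-0.002 -0.    -1.   ] w 18.0 [-8.3  3.6  7.3]
[[-0.0007, 0, -0.0128, 0, 0, 0, 255], [-0.0022, 0, -0.0126, 0, 0, 0, 255], [-0.0036, 0, -0.0123, 0, 0, 0, 255], [-0.005, 0, -0.0118, 0, 0, 0, 255], [-0.0063, 0, -0.0112, 0, 0, 0, 255], [-0.0075, 0, -0.0104, 0, 0, 0, 255], [-0.0086, 0, -0.0095, 0, 0, 0, 255], [-0.0096, 0, -0.0084, 0, 0, 0, 255]]
[[-0.0105, 0, -0.0073, 0, 0, 0, 255], [-0.0113, 0, -0.0061, 0, 0, 0, 255], [-0.0119, 0, -0.0047, 0, 0, 0, 255], [-0.0124, 0, -0.0034, 0, 0, 0, 255], [-0.0127, 0, -0.0019, 0, 0, 0, 255], [-0.0128, 0, -0.0005, 0, 0, 0, 255], [-0.0128, 0, 0.0009, 0, 0, 0, 255], [-0.0126, 0, 0.0024, 0, 0, 0, 255]]
[[-0.0122, 0, 0.0038, 0, 0, 0, 255], [-0.0117, 0, 0.0052, 0, 0, 0, 255], [-0.0111, 0, 0.0065, 0, 0, 0, 255], [-0.0103, 0, 0.0077, 0, 0, 0, 255], [-0.0093, 0, 0.0088, 0, 0, 0, 255], [-0.0083, 0, 0.0098, 0, 0, 0, 255], [-0.0071, 0, 0.0107, 0, 0, 0, 255], [-0.0059, 0, 0.0114, 0, 0, 0, 255]]
```

Call:
drive_tool(moves=[[[-0.0005,0,-0.013,0,0,0,255],[-0.002,0,-0.0125,0,0,0,255],[-0.0035,0,-0.0125,0,0,0,255],[-0.005,0,-0.012,0,0,0,255],[-0.0065,0,-0.011,0,0,0,255],[-0.0075,0,-0.0105,0,0,0,255],[-0.0085,0,-0.0095,0,0,0,255],[-0.0095,0,-0.0085,0,0,0,255]]])

```text
clock: 7.52
position: [480.5, 163.5, 114.8]
ee_rot: [0.709, -0.705, -0.001, 0.002]
contact_force: [-2.2, -0.2, -8.6]
gripper_width: 18.2
```

Call:
drive_tool(moves=[[[-0.0105,0,-0.0075,0,0,0,255],[-0.0115,0,-0.006,0,0,0,255],[-0.012,0,-0.0045,0,0,0,255],[-0.0125,0,-0.0035,0,0,0,255],[-0.0125,0,-0.002,0,0,0,255],[-0.013,0,-0.0005,0,0,0,255],[-0.013,0,0.001,0,0,0,255],[-0.0125,0,0.0025,0,0,0,255]]])

```text
clock: 8.18
position: [479.7, 261.3, 136.7]
ee_rot: [0.709, -0.705, -0.0, 0.003]
contact_force: [-12.6, -0.1, 9.1]
gripper_width: 16.7
```

Call:
drive_tool(moves=[[[-0.012,0,0.004,0,0,0,255],[-0.0115,0,0.005,0,0,0,255],[-0.011,0,0.0065,0,0,0,255],[-0.01,0,0.0075,0,0,0,255],[0,0,0,0,0,0,120],[0,0,0,0,0,0,120],[0,0,0,0,0,0,120],[0,0,0,0,0,0,120]]])

```text
clock: 8.85
position: [482.1, 305.9, 112.5]
ee_rot: [0.709, -0.705, 0.0, -0.0]
contact_force: [0.8, 0.7, -0.9]
gripper_width: 45.1
```

Call:
drive_tool(moves=[[[0,0,-0.03,0,0,0,120],[0,0,-0.03,0,0,0,120],[0.01,0,-0.02,0,0,0,150],[0.02,0,0,0,0,0,200],[0.03,0,0,0,0,0,255],[0.03,0,0,0,0,0,255],[0.03,0,0,0,0,0,255],[0.03,0,0,0,0,0,255]]])

```text
clock: 9.52
position: [482.5, 154.5, 192.9]
ee_rot: [0.709, -0.705, 0.0, -0.001]
contact_force: [0.9, 0.4, 0.1]
gripper_width: 0.1
```

```bash
python3 st.py; python3 -c "
from h import *
im,P=snap('side','s4');a=cv2.resize(im[130:300,240:400],(480,510))
im,P=snap('wrist','w4');b=cv2.resize(im[:,:],(320,200));c=np.zeros((510,800,3),np.uint8);c[:,:480]=a;c[:200,480:]=b
cv2.imwrite('pics/s4c.png',c)"
```

```text
9.52 [482.5 154.5 192.9] tx ang -89.7 z [ 0.001  0.001 -1.   ] w 0.1 [0.9 0.4 0.1]
```

View pics/s4c.png

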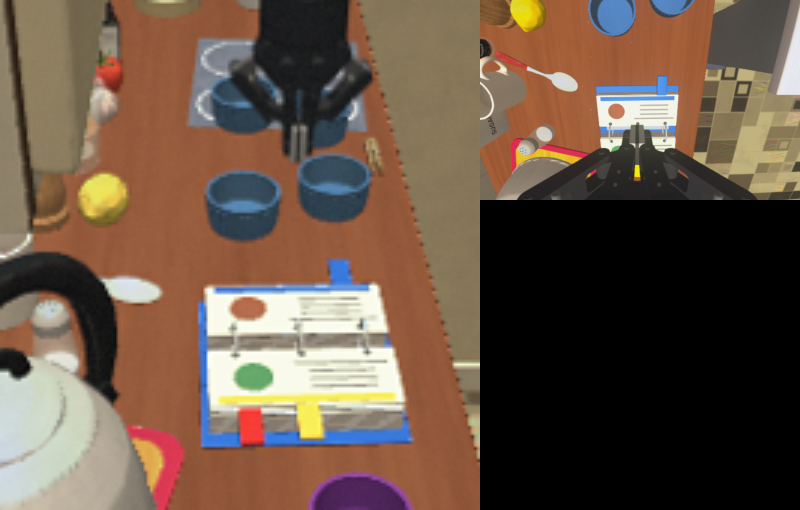

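Both leaves lie on the left: red tab at crop (251,426) and yellow at (311,420). The blue tab is still on the right at (339,271). Next I'll take a closer look over the ramekins and mat.

Call:
drive_tool(moves=[[[0.036,0,0,0,0,0,205],[0.036,0,0,0,0,0,205],[0.036,0,0,0,0,0,205],[0.036,0,0,0,0,0,205],[0.036,0,0,0,0,0,205],[0.036,0,0,0,0,0,205],[0.036,0,0,0,0,0,205],[0.03,0.002,0,0,0,0,205]]])

```text
clock: 10.28
position: [482.5, -127.8, 192.8]
ee_rot: [0.709, -0.705, 0.001, -0.0]
contact_force: [-0.4, 0.2, -0.4]
gripper_width: 16.6
```

Call:
drive_tool(moves=[[[0,0,0,0,0,0,205],[0,0,0,0,0,0,205],[0,0,0,0,0,0,205]]])

```text
clock: 10.53
position: [482.5, -125.7, 192.5]
ee_rot: [0.709, -0.705, 0.0, -0.0]
contact_force: [0.2, 0.2, 0.6]
gripper_width: 16.6
```

```bash
python3 st.py; python3 -c "
from h import *
im,P=snap('wrist','w5');np.save('w5.npy',P,allow_pickle=True)"
```

```text
10.53 [ 482.5 -125.7  192.5] tx ang -89.7 z [ 0.001  0.    -1.   ] w 16.6 [0.2 0.2 0.6]
```

View pics/w5.png

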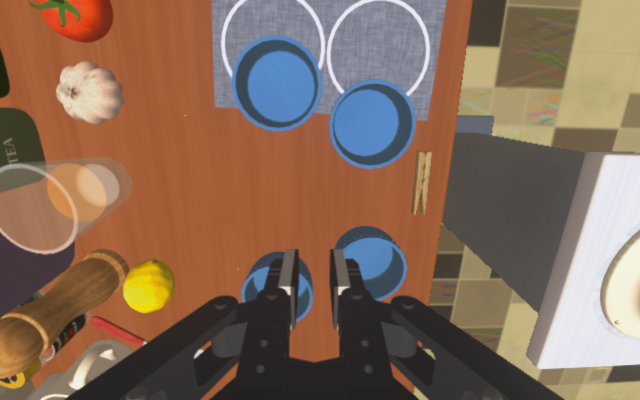

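Wrist view: ramekins at (277,84), (372,124), (371,262) and (277,290), with the mat rings at (273,45) and (378,52). I'll write a hull-centroid detector to get positions from the pictures.

```bash
cat > det.py <<'E'
from h import *
import sys
t=np.linspace(0,2*np.pi,60)
def hull(P,c):
    a=np.r_[[[c[0]+41*np.cos(x),c[1]+41*np.sin(x),42] for x in t],[[c[0]+37*np.cos(x),c[1]+37*np.sin(x),0] for x in t]]
    return cv2.convexHull(proj(P,a).astype(np.float32))
def cen(h): m=cv2.moments(h); return np.array([m['m10']/m['m00'],m['m01']/m['m00']])
def detect(im,P,xr=(350,640),yr=(-480,95)):
    hsv=cv2.cvtColor(im,cv2.COLOR_BGR2HSV)
    m=cv2.inRange(hsv,(98,90,40),(114,255,255))
    m=cv2.morphologyEx(m,cv2.MORPH_OPEN,np.ones((3,3)))
    out=[]
    for c in cv2.findContours(m,cv2.RETR_EXTERNAL,cv2.CHAIN_APPROX_NONE)[0]:
        if cv2.contourArea(c)<150: continue
        h=cv2.convexHull(c).astype(np.float32); g=cen(h); q=unproj(P,g,22)[0,:2]
        for _ in range(6): q=q+(unproj(P,g,22)-unproj(P,cen(hull(P,q)),22))[0,:2]
        A=cv2.contourArea(h)/cv2.contourArea(hull(P,q))
        if xr[0]<q[0]<xr[1] and yr[0]<q[1]<yr[1]: out.append((q.round(1).tolist(),round(A,2)))
    return out
def show(n,f):
    im,P=snap(n,f)
    print(n,'clock',round(read_state()['clock'],2)); [print('  ',*o) for o in detect(im,P)]
if __name__=='__main__':
    for n in sys.argv[2:]: show(n,n+sys.argv[1])
E
python3 det.py a scene wrist side; python3 - <<'E'
from h import *
P=camera_params('wrist')
print(unproj(P,[[273,45],[378,52]],0).round(1))
E
```

```text
scene clock 10.63
   [430.0, -189.3] 0.82
   [519.0, -223.9] 0.8
   [422.3, -34.1] 0.8
   [525.3, -0.1] 0.78
wrist clock 10.68
   [493.3, 8.1] 0.11
   [549.8, -9.7] 0.13
   [410.7, -35.3] 0.6
   [428.4, -189.8] 0.95
   [516.1, -224.6] 0.95
side clock 10.73
   [523.5, 0.5] 0.83
   [420.2, -33.2] 0.83
   [427.7, -186.6] 0.82
   [515.7, -222.2] 0.84
[[ 523.8 -263.     0. ]
 [ 419.3 -257.7    0. ]]
```

Call:
drive_tool(moves=[[[0.034,-0.0115,0,0,0,0,205],[0.034,-0.0115,0,0,0,0,205],[0.032,-0.011,0,0,0,0,205],[0,0,0.036,0,0,0,205],[0,0,0.036,0,0,0,205],[0,0,0.03,0,0,0,205],[0,0,0,0,0,0,205],[0,0,0,0,0,0,205]]])

```text
clock: 11.4
position: [516.6, -224.9, 89.4]
ee_rot: [0.71, -0.704, -0.001, 0.001]
contact_force: [0.4, 0.1, -0.2]
gripper_width: 17.1
```

```bash
python3 st.py; python3 det.py b scene
```

```text
11.4 [ 516.6 -224.9   89.4] tx ang -89.6 z [-0.004 -0.    -1.   ] w 17.1 [ 0.4  0.1 -0.2]
scene clock 11.45
   [430.2, -189.0] 0.83
   [516.1, -225.4] 0.75
   [422.2, -34.0] 0.8
   [528.1, 2.9] 0.71
```

Centred over the dish. I'll go down and slide it, ending at y ≈ -405.

Call:
drive_tool(moves=[[[0,0,0.03,0,0,0,205],[0,0,0.025,0,0,0,205],[0,0,0.014,0,0,0,205],[0,0,0,0,0,0,205],[0,0,0,0,0,0,205]]])

```text
clock: 11.87
position: [518.7, -225.5, 23.3]
ee_rot: [0.71, -0.704, 0.001, -0.001]
contact_force: [-0.2, -0.3, 1.1]
gripper_width: 16.6
```

Call:
drive_tool(moves=[[[0.012,0,0,0,0,0,205],[0.012,0,0,0,0,0,205],[0.012,0,0,0,0,0,205],[0.012,0,0,0,0,0,205],[0.012,0,0,0,0,0,205],[0.012,0,0,0,0,0,205],[0.012,0,0,0,0,0,205],[0.012,0,0,0,0,0,205]]])

```text
clock: 12.53
position: [517.5, -322.8, 21.5]
ee_rot: [0.709, -0.705, -0.0, -0.0]
contact_force: [-0.4, 3.4, 3.7]
gripper_width: 17.0
```

```bash
python3 st.py; python3 det.py c scene side
```

```text
12.53 [ 517.5 -322.8   21.5] tx ang -89.7 z [ 0.  0. -1.] w 17.0 [-0.4  3.4  3.7]
scene clock 12.58
   [429.4, -189.5] 0.81
   [511.3, -290.3] 0.51
   [422.2, -34.1] 0.8
   [525.5, 0.3] 0.79
side clock 12.63
   [523.5, 0.5] 0.84
   [420.2, -33.0] 0.83
   [427.8, -186.7] 0.82
   [517.1, -300.4] 0.79
```

Call:
drive_tool(moves=[[[0.012,0,0,0,0,0,205],[0.012,0,0,0,0,0,205],[0.012,0,0,0,0,0,205],[0.012,0,0,0,0,0,205],[0.012,0,0,0,0,0,205],[0.012,0,0,0,0,0,205],[0.008,0,0,0,0,0,205],[0,0,0,0,0,0,205]]])

```text
clock: 13.3
position: [518.0, -403.6, 21.2]
ee_rot: [0.709, -0.706, 0.001, 0.0]
contact_force: [0.4, -0.7, -0.7]
gripper_width: 17.2
```

Call:
drive_tool(moves=[[[-0.008,0,0,0,0,0,205],[0,0,-0.02,0,0,0,205],[0,0,-0.03,0,0,0,205],[0,0,-0.035,0,0,0,205],[-0.035,0.01,0,0,0,0,205],[-0.04,0.02,0,0,0,0,205],[-0.04,0.02,0,0,0,0,205],[-0.04,0.02,0,0,0,0,205]]])

```text
clock: 13.97
position: [450.0, -244.9, 106.6]
ee_rot: [0.709, -0.705, 0.0, -0.0]
contact_force: [0.9, -0.0, 0.4]
gripper_width: 17.0
```

```bash
python3 st.py; python3 det.py d scene side wrist
```

```text
13.97 [ 450.  -244.9  106.6] tx ang -89.6 z [ 0.001  0.    -1.   ] w 17.0 [ 0.9 -0.   0.4]
scene clock 14.02
   [519.9, -383.9] 0.84
   [430.4, -188.7] 0.83
   [422.4, -34.2] 0.8
   [525.9, 0.3] 0.77
side clock 14.07
   [523.5, 0.5] 0.83
   [420.2, -33.0] 0.83
   [427.8, -186.4] 0.83
   [517.7, -381.9] 0.8
wrist clock 14.12
   [444.9, -146.7] 0.03
   [423.2, -195.7] 0.56
   [521.5, -361.6] 0.55
```

Dish 4 is at (518,-384), about 5 mm from its ring centre. Next is dish 3, going to the ring at (413,-383).

Call:
drive_tool(moves=[[[-0.028,0.011,0,0,0,0,205],[-0.027,0.011,0,0,0,0,205],[0,0,0,0,0,0,205],[0,0,0.03,0,0,0,205],[0,0,0.03,0,0,0,205],[0,0,0.025,0,0,0,205],[0,0,0,0,0,0,205],[0,0,0,0,0,0,205]]])

```text
clock: 14.78
position: [429.1, -192.5, 20.8]
ee_rot: [0.709, -0.705, -0.001, 0.001]
contact_force: [0.5, -0.2, 0.6]
gripper_width: 16.6
```

Call:
drive_tool(moves=[[[0.012,0,0,0,0,0,205],[0.012,0,0,0,0,0,205],[0.012,0.001,0,0,0,0,205],[0.012,0.001,0,0,0,0,205],[0.012,0.001,0,0,0,0,205],[0.012,0.001,0,0,0,0,205],[0.012,0.001,0,0,0,0,205],[0.012,0.001,0,0,0,0,205]]])

```text
clock: 15.45
position: [424.8, -289.5, 23.1]
ee_rot: [0.709, -0.705, 0.002, -0.001]
contact_force: [1.0, 1.6, 1.9]
gripper_width: 16.6
```

```bash
python3 st.py; python3 det.py e scene side
```

```text
15.45 [ 424.8 -289.5   23.1] tx ang -89.6 z [ 0.004 -0.001 -1.   ] w 16.6 [1.  1.6 1.9]
scene clock 15.5
   [418.7, -251.2] 0.38
   [534.2, -357.7] 0.81
   [422.2, -34.2] 0.81
   [528.0, 2.0] 0.69
side clock 15.55
   [523.5, 0.5] 0.83
   [420.2, -33.0] 0.83
   [424.0, -267.7] 0.8
   [531.9, -355.8] 0.79
```

Something knocked dish 4 aside to (533,-357). I'll finish dish 3 and then mend that.

Call:
drive_tool(moves=[[[0.0135,0.0015,0,0,0,0,205],[0.0135,0.0015,0,0,0,0,205],[0.0135,0.0015,0,0,0,0,205],[0.0135,0.0015,0,0,0,0,205],[0.0135,0.0015,0,0,0,0,205],[0.0135,0.0015,0,0,0,0,205],[0.0135,0.001,0,0,0,0,205],[0.012,0.001,0,0,0,0,205]]])

```text
clock: 16.22
position: [413.2, -395.7, 21.6]
ee_rot: [0.709, -0.705, 0.0, -0.0]
contact_force: [0.4, 1.7, 2.8]
gripper_width: 17.0
```

Call:
drive_tool(moves=[[[0.006,0,0,0,0,0,205],[0,0,0,0,0,0,205],[-0.008,0,0,0,0,0,205],[0,0,-0.02,0,0,0,205],[0,0,-0.03,0,0,0,205],[0,0,-0.035,0,0,0,205],[-0.01,-0.04,0,0,0,0,205],[-0.01,-0.04,0,0,0,0,205]]])

```text
clock: 16.88
position: [493.7, -372.1, 109.7]
ee_rot: [0.709, -0.706, 0.002, -0.001]
contact_force: [-0.7, -0.5, 0.2]
gripper_width: 16.6
```

```bash
python3 st.py; python3 det.py f scene side
```

```text
16.88 [ 493.7 -372.1  109.7] tx ang -89.8 z [ 0.005 -0.002 -1.   ] w 16.6 [-0.7 -0.5  0.2]
scene clock 16.93
   [414.3, -382.2] 0.84
   [530.1, -356.8] 0.72
   [422.3, -34.3] 0.8
   [525.1, -0.0] 0.78
side clock 16.98
   [523.5, 0.5] 0.83
   [420.2, -32.9] 0.83
   [531.9, -355.9] 0.79
   [412.3, -379.3] 0.81
```

Call:
drive_tool(moves=[[[-0.008,-0.018,0,0,0,0,205],[0,-0.018,0,0,0,0,205],[0,0,0,0,0,0,205],[0,0,0.02,0,0,0,205],[0,0,0.02,0,0,0,205],[0,0,0,0,0,0,205],[0,0,0,0,0,0,205],[0,0,0,0,0,0,205]]])

```text
clock: 17.65
position: [529.0, -364.1, 67.1]
ee_rot: [0.709, -0.705, 0.0, 0.0]
contact_force: [-0.3, -0.3, 0.3]
gripper_width: 16.5
```

```bash
python3 st.py
```

```text
17.65 [ 529.  -364.1   67.1] tx ang -89.6 z [ 0.    -0.001 -1.   ] w 16.5 [-0.3 -0.3  0.3]
```

Call:
drive_tool(moves=[[[-0.006,-0.002,0,0,0,0,205],[0,0,0.023,0,0,0,205],[0,0,0.023,0,0,0,205],[0,0,0,0,0,0,205],[0.01,0,0,0,0,0,205],[0.01,0,0,0,0,0,205],[0.01,0.004,0,0,0,0,205],[0.01,0.005,0,0,0,0,205]]])

```text
clock: 18.32
position: [523.3, -399.8, 22.1]
ee_rot: [0.709, -0.705, 0.002, -0.001]
contact_force: [1.5, 1.4, 3.0]
gripper_width: 16.5
```

Call:
drive_tool(moves=[[[0.008,0.004,0,0,0,0,205],[0,0,0,0,0,0,205],[-0.008,0,0,0,0,0,205],[0,0,-0.02,0,0,0,205],[0,0,-0.03,0,0,0,205],[-0.03,0,-0.035,0,0,0,205],[-0.04,0.01,0,0,0,0,205],[-0.04,0.01,0,0,0,0,205]]])

```text
clock: 18.98
position: [498.3, -290.4, 103.9]
ee_rot: [0.709, -0.705, 0.002, -0.001]
contact_force: [0.2, 1.4, -0.7]
gripper_width: 16.7
```

```bash
python3 st.py; python3 det.py g scene side
```

```text
18.98 [ 498.3 -290.4  103.9] tx ang -89.7 z [ 0.005 -0.001 -1.   ] w 16.7 [ 0.2  1.4 -0.7]
scene clock 19.03
   [414.9, -381.7] 0.86
   [520.6, -388.5] 0.83
   [422.3, -34.0] 0.79
   [526.5, 1.1] 0.73
side clock 19.08
   [523.5, 0.5] 0.83
   [420.2, -33.0] 0.83
   [412.2, -381.2] 0.79
   [518.5, -383.8] 0.78
```

Dishes 3 and 4 are in their rings. Next is dish 2, from (421,-34) to (420,-258).

Call:
drive_tool(moves=[[[-0.036,0.011,0,0,0,0,205],[-0.036,0.011,0,0,0,0,205],[-0.036,0.011,0,0,0,0,205],[-0.036,0.011,0,0,0,0,205],[-0.036,0.011,0,0,0,0,205],[-0.036,0.011,0,0,0,0,205],[-0.034,0.011,0,0,0,0,205],[0,0,0,0,0,0,205]]])

```text
clock: 19.75
position: [416.8, -37.8, 102.1]
ee_rot: [0.712, -0.703, -0.0, 0.0]
contact_force: [0.5, -0.4, -0.6]
gripper_width: 16.7
```

Call:
drive_tool(moves=[[[0,0,0.02,0,0,0,205],[0,0,0.015,0,0,0,205],[0,0,0,0,0,0,205],[0,0,0,0,0,0,205]]])

```text
clock: 20.08
position: [418.5, -41.9, 66.6]
ee_rot: [0.709, -0.705, -0.0, 0.001]
contact_force: [-0.5, -0.4, -0.1]
gripper_width: 16.6
```

```bash
python3 st.py
```

```text
20.08 [418.5 -41.9  66.6] tx ang -89.6 z [-0.002 -0.001 -1.   ] w 16.6 [-0.5 -0.4 -0.1]
```

```bash
python3 - <<'E'
from h import *
P=np.load('w5.npy',allow_pickle=True).item()
print(unproj(P,[[417,152],[431,152],[413,213],[425,214]],10).round())
E
```

```text
[[ 372. -161.   10.]
 [ 357. -161.   10.]
 [ 369.  -92.   10.]
 [ 355.  -91.   10.]]
```

Call:
drive_tool(moves=[[[-0.006,-0.003,0,0,0,0,205],[0,0,0.023,0,0,0,205],[0,0,0.023,0,0,0,205],[0,0,0,0,0,0,205],[0,0,0,0,0,0,205]]])

```text
clock: 20.5
position: [422.0, -35.7, 21.1]
ee_rot: [0.709, -0.705, -0.0, 0.001]
contact_force: [-0.4, -0.5, 0.4]
gripper_width: 17.0
```

Call:
drive_tool(moves=[[[0.015,0,0,0,0,0,205],[0.015,-0.002,0,0,0,0,205],[0.015,-0.003,0,0,0,0,205],[0.015,-0.003,0,0,0,0,205],[0.015,0,0,0,0,0,205],[0.015,0,0,0,0,0,205],[0.015,0,0,0,0,0,205],[0.015,0,0,0,0,0,205]]])

```text
clock: 21.17
position: [432.0, -156.3, 22.9]
ee_rot: [0.709, -0.705, 0.001, -0.001]
contact_force: [-0.8, 1.3, -0.8]
gripper_width: 16.5
```

Call:
drive_tool(moves=[[[0.015,0,0,0,0,0,205],[0.015,0,0,0,0,0,205],[0.015,0,0,0,0,0,205],[0.015,0,0,0,0,0,205],[0.015,0.002,0,0,0,0,205],[0.015,0.003,0,0,0,0,205],[0.012,0.003,0,0,0,0,205],[0,0,0,0,0,0,205]]])

```text
clock: 21.83
position: [424.2, -259.5, 22.9]
ee_rot: [0.708, -0.706, 0.002, -0.001]
contact_force: [0.4, -0.3, -0.9]
gripper_width: 16.9
```

```bash
python3 st.py; python3 det.py i side
```

```text
21.83 [ 424.2 -259.5   22.9] tx ang -89.8 z [ 0.003 -0.001 -1.   ] w 16.9 [ 0.4 -0.3 -0.9]
side clock 21.88
   [523.5, 0.5] 0.83
   [422.0, -254.8] 1.03
   [517.9, -385.0] 0.8
```

Call:
drive_tool(moves=[[[0.006,0.001,0,0,0,0,205],[0.006,0.001,0,0,0,0,205],[0,0,0,0,0,0,205],[-0.008,0,0,0,0,0,205],[0,0,-0.02,0,0,0,205],[0,0,-0.03,0,0,0,205],[-0.03,-0.02,-0.035,0,0,0,205],[-0.04,-0.02,0,0,0,0,205]]])

```text
clock: 22.55
position: [459.4, -200.3, 105.1]
ee_rot: [0.708, -0.706, 0.005, -0.003]
contact_force: [1.9, -0.5, 0.3]
gripper_width: 16.8
```

Call:
drive_tool(moves=[[[-0.04,-0.015,0,0,0,0,205],[-0.04,-0.015,0,0,0,0,205],[-0.04,-0.015,0,0,0,0,205],[-0.04,-0.01,0,0,0,0,205],[-0.03,-0.01,0,0,0,0,205],[0,0,0,0,0,0,205],[0,0,0,0,0,0,205]]])

```text
clock: 23.13
position: [518.8, -9.5, 99.7]
ee_rot: [0.711, -0.704, -0.0, 0.0]
contact_force: [0.1, -0.3, -0.1]
gripper_width: 16.7
```

```bash
python3 st.py; python3 det.py j scene side
```

```text
23.13 [518.8  -9.5  99.7] tx ang -89.4 z [-0.001 -0.    -1.   ] w 16.7 [ 0.1 -0.3 -0.1]
scene clock 23.18
   [415.0, -381.8] 0.85
   [520.4, -388.8] 0.84
   [423.8, -248.5] 0.85
   [524.8, 0.3] 0.74
side clock 23.23
   [523.5, 0.5] 0.83
   [415.0, -309.0] 1.65
```

Call:
drive_tool(moves=[[[-0.007,-0.005,0,0,0,0,205],[0,0,0.025,0,0,0,205],[0,0,0,0,0,0,205],[0,0,0.027,0,0,0,205],[0,0,0.027,0,0,0,205],[0,0,0,0,0,0,205],[0,0,0,0,0,0,205]]])

```text
clock: 23.82
position: [523.0, -5.7, 20.5]
ee_rot: [0.709, -0.705, -0.001, 0.002]
contact_force: [0.5, -0.6, 0.6]
gripper_width: 17.0
```

Call:
drive_tool(moves=[[[0.015,0,0,0,0,0,205],[0.015,0,0,0,0,0,205],[0.015,0,0,0,0,0,205],[0.015,0,0,0,0,0,205],[0.015,0,0,0,0,0,205],[0.015,0,0,0,0,0,205],[0.015,0,0,0,0,0,205],[0.015,0,0,0,0,0,205]]])

```text
clock: 24.48
position: [525.8, -125.7, 23.4]
ee_rot: [0.709, -0.705, 0.001, -0.001]
contact_force: [0.1, 0.4, -0.1]
gripper_width: 16.9
```

Call:
drive_tool(moves=[[[0.015,0,0,0,0,0,205],[0.015,0,0,0,0,0,205],[0.015,0,0,0,0,0,205],[0.015,0,0,0,0,0,205],[0.015,0,0,0,0,0,205],[0.015,0,0,0,0,0,205],[0.015,0,0,0,0,0,205],[0.015,0,0,0,0,0,205]]])

```text
clock: 25.15
position: [526.2, -246.0, 23.5]
ee_rot: [0.709, -0.705, 0.001, -0.001]
contact_force: [0.7, 0.5, -1.0]
gripper_width: 16.5
```

```bash
python3 st.py; python3 det.py k scene side
```

```text
25.15 [ 526.2 -246.    23.5] tx ang -89.7 z [ 0.003 -0.001 -1.   ] w 16.5 [ 0.7  0.5 -1. ]
scene clock 25.2
   [414.9, -381.6] 0.86
   [520.4, -388.5] 0.84
   [424.0, -248.5] 0.84
   [521.0, -221.2] 0.65
side clock 25.25
   [525.9, -224.2] 0.78
   [416.3, -306.9] 1.7
```

Call:
drive_tool(moves=[[[0.012,0,0,0,0,0,205],[0.012,0,0,0,0,0,205],[0.01,0,0,0,0,0,205],[0.005,0,0,0,0,0,205],[0,0,0,0,0,0,205],[-0.008,0,0,0,0,0,205],[0,0,-0.02,0,0,0,205],[0,0,-0.03,0,0,0,205]]])

```text
clock: 25.92
position: [522.6, -274.1, 67.9]
ee_rot: [0.709, -0.705, -0.004, 0.002]
contact_force: [0.5, -0.2, 0.2]
gripper_width: 16.9
```

Call:
drive_tool(moves=[[[-0.01,0.01,-0.03,0,0,0,205],[-0.015,0.01,-0.03,0,0,0,205],[-0.015,0.01,-0.03,0,0,0,205],[-0.01,0.01,-0.02,0,0,0,205],[0,0,0,0,0,0,205],[0,0,0,0,0,0,205]]])

```text
clock: 26.42
position: [485.2, -225.0, 182.1]
ee_rot: [0.71, -0.704, 0.001, -0.001]
contact_force: [-0.5, -0.1, -0.6]
gripper_width: 16.9
```

```bash
python3 st.py; python3 det.py l scene side wrist
```

```text
26.42 [ 485.2 -225.   182.1] tx ang -89.6 z [ 0.003 -0.    -1.   ] w 16.9 [-0.5 -0.1 -0.6]
scene clock 26.47
   [415.2, -381.7] 0.85
   [520.1, -388.3] 0.83
   [423.3, -248.8] 0.85
   [527.6, -263.7] 0.81
side clock 26.52
   [416.5, -306.9] 1.71
   [522.7, -317.5] 1.68
wrist clock 26.57
   [421.6, -250.3] 0.95
   [525.0, -265.1] 0.96
   [413.2, -367.7] 0.58
   [517.2, -369.2] 0.47
```

View pics/wristl.png

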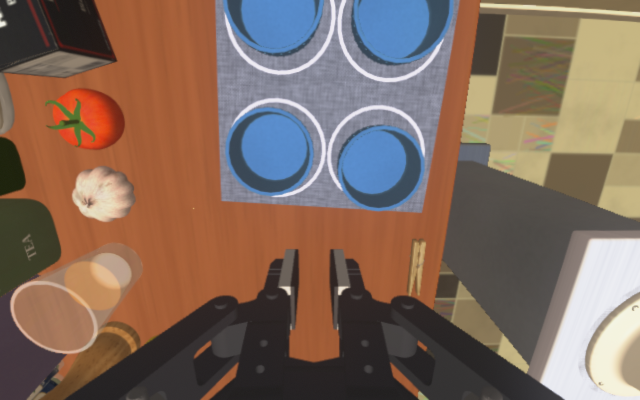

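The wrist view shows all four ramekins inside rings, at pixels (272,152), (381,166), (275,15) and (402,20). The worst offset is about 8 mm, for dish 2. Next is the blue leaf.

Call:
drive_tool(moves=[[[-0.04,0.006,0,0,0,0,150],[-0.04,0.006,0,0,0,0,150],[-0.04,0.006,0,0,0,0,150],[-0.04,0.006,0,0,0,0,150],[-0.04,0.006,0,0,0,0,150],[-0.04,0.006,0,0,0,0,150],[-0.04,0.006,0,0,0,0,150],[-0.04,0.006,0,0,0,0,150]]])

```text
clock: 27.23
position: [434.4, 95.1, 179.6]
ee_rot: [0.709, -0.705, -0.0, 0.001]
contact_force: [2.3, 0.0, -0.1]
gripper_width: 35.4
```

Call:
drive_tool(moves=[[[-0.024,0.003,0.02,0,0,0,150],[0,0,0.04,0,0,0,150],[0,0,0.04,0,0,0,150],[0,0,0.03,0,0,0,150],[0,0,0,0,0,0,150],[0,0,0,0,0,0,150],[0,0,0,0,0,0,150]]])

```text
clock: 27.82
position: [433.2, 117.9, 51.6]
ee_rot: [0.709, -0.705, 0.0, -0.0]
contact_force: [-0.3, 0.3, -0.5]
gripper_width: 35.1
```

```bash
python3 st.py
```

```text
27.82 [433.2 117.9  51.6] tx ang -89.6 z [ 0.001  0.    -1.   ] w 35.1 [-0.3  0.3 -0.5]
```

Call:
drive_tool(moves=[[[-0.002,0,0.016,0,0,0,150],[0,0,0.015,0,0,0,150],[0,0,0,0,0,0,150],[0,0,0,0,0,0,150],[0,0,0,0,0,0,255],[0,0,0,0,0,0,255],[0,0,0,0,0,0,255],[0,0,0,0,0,0,255]]])

```text
clock: 28.48
position: [431.5, 119.9, 21.6]
ee_rot: [0.709, -0.705, -0.0, -0.0]
contact_force: [-6.8, 3.7, 7.4]
gripper_width: 18.6
```

```bash
python3 st.py
```

```text
28.48 [431.5 119.9  21.6] tx ang -89.7 z [-0.     0.001 -1.   ] w 18.6 [-6.8  3.7  7.4]
```

Call:
drive_tool(moves=[[[0,0,-0.013,0,0,0,255],[-0.0015,0,-0.0125,0,0,0,255],[-0.003,0,-0.0125,0,0,0,255],[-0.0045,0,-0.012,0,0,0,255],[-0.006,0,-0.0115,0,0,0,255],[-0.007,0,-0.0105,0,0,0,255],[-0.0085,0,-0.0095,0,0,0,255],[-0.0095,0,-0.009,0,0,0,255]]])

```text
clock: 29.15
position: [430.5, 158.3, 111.3]
ee_rot: [0.709, -0.705, 0.0, 0.002]
contact_force: [1.8, -0.9, -8.5]
gripper_width: 18.1
```

Call:
drive_tool(moves=[[[-0.0105,0,-0.0075,0,0,0,255],[-0.011,0,-0.0065,0,0,0,255],[-0.012,0,-0.005,0,0,0,255],[-0.0125,0,-0.004,0,0,0,255],[-0.0125,0,-0.0025,0,0,0,255],[-0.013,0,-0.001,0,0,0,255],[-0.013,0,0.0005,0,0,0,255],[-0.0125,0,0.002,0,0,0,255]]])

```text
clock: 29.82
position: [431.9, 258.2, 136.3]
ee_rot: [0.709, -0.705, 0.0, -0.002]
contact_force: [1.4, -0.0, 0.4]
gripper_width: 3.9
```

Call:
drive_tool(moves=[[[-0.0125,0,0.0035,0,0,0,255],[-0.012,0,0.005,0,0,0,255],[-0.011,0,0.006,0,0,0,255],[-0.0105,0,0.007,0,0,0,255],[0,0,0,0,0,0,120],[0,0,0,0,0,0,120],[0,0,0,0,0,0,120],[0,0,0,0,0,0,120]]])

```text
clock: 30.48
position: [431.0, 302.2, 113.0]
ee_rot: [0.709, -0.705, 0.0, 0.0]
contact_force: [0.2, 0.4, -0.2]
gripper_width: 44.9
```

Call:
drive_tool(moves=[[[0,0,-0.03,0,0,0,120],[0,0,-0.03,0,0,0,120],[0.01,0,-0.02,0,0,0,120],[0.02,0,0,0,0,0,120],[0.03,0,0,0,0,0,120],[0.03,0,0,0,0,0,120],[0.03,0,0,0,0,0,120],[0.03,0,0,0,0,0,120]]])

```text
clock: 31.15
position: [431.6, 150.9, 193.5]
ee_rot: [0.709, -0.705, 0.0, -0.001]
contact_force: [0.2, -0.1, 0.4]
gripper_width: 45.4
```

```bash
python3 st.py; python3 det.py m scene side; python3 -c "
import cv2;im=cv2.imread('pics/sidem.png');cv2.imwrite('pics/smc.png',cv2.resize(im[130:330,230:450],(660,600)))"
```

```text
31.15 [431.6 150.9 193.5] tx ang -89.7 z [ 0.001  0.001 -1.   ] w 45.4 [ 0.2 -0.1  0.4]
scene clock 31.2
   [415.1, -381.9] 0.86
   [520.8, -389.2] 0.83
   [423.4, -248.9] 0.85
   [527.3, -263.9] 0.81
side clock 31.25
   [522.8, -317.5] 1.68
```

View pics/smc.png

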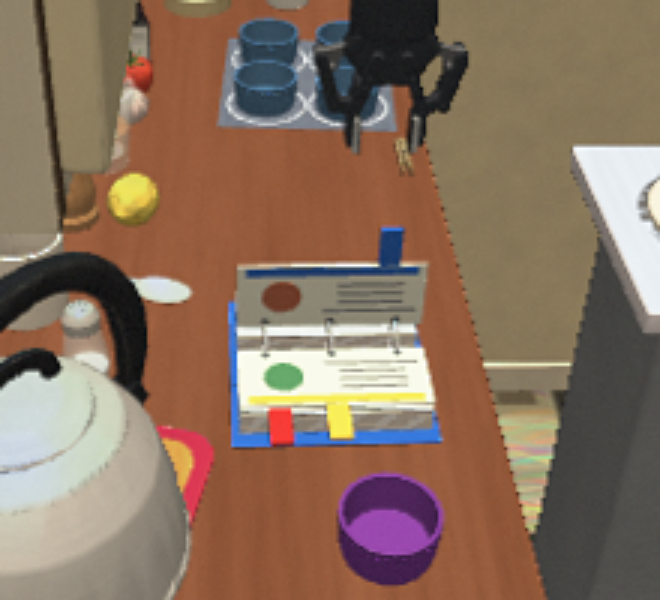

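The grip slackened near upright and the blue leaf is still standing, with its tab at crop (391,246). I'll let it settle and look again.

Call:
drive_tool(moves=[[[0,0,0,0,0,0,150],[0,0,0,0,0,0,150],[0,0,0,0,0,0,150],[0,0,0,0,0,0,150],[0,0,0,0,0,0,150],[0,0,0,0,0,0,150],[0,0,0,0,0,0,150],[0,0,0,0,0,0,150]]])

```text
clock: 31.92
position: [431.9, 152.9, 192.9]
ee_rot: [0.709, -0.705, -0.0, 0.0]
contact_force: [0.5, 0.3, 0.3]
gripper_width: 35.1
```

```bash
python3 - <<'E'
from h import *
im,P=snap('side','sn')
hsv=cv2.cvtColor(im,cv2.COLOR_BGR2HSV);m=cv2.inRange(hsv,(105,150,60),(118,255,255));
n,l,s,c=cv2.connectedComponentsWithStats(m)
print([(s[i].tolist()) for i in range(1,n) if s[i,4]>30 and 180<s[i,1]<300])
for d in (0,30,60,80,90,100,120,150,180):
    p=np.radians(d-2.5); print(d,proj(P,[434,233-105*np.cos(p),36+105*np.sin(p)]).round())
m0=cv2.imread('pics/sidem.png');m=cv2.inRange(cv2.cvtColor(m0,cv2.COLOR_BGR2HSV),(105,150,60),(118,255,255));
n,l,s,c=cv2.connectedComponentsWithStats(m);print('before',[(s[i].tolist()) for i in range(1,n) if s[i,4]>30 and 180<s[i,1]<300])
E
```

```text
[[357, 206, 7, 13, 78], [313, 219, 56, 3, 88], [306, 231, 14, 48, 129], [329, 271, 48, 8, 171]]
0 [[351. 219.]]
30 [[353. 207.]]
60 [[355. 203.]]
80 [[357. 207.]]
90 [[358. 210.]]
100 [[358. 214.]]
120 [[360. 226.]]
150 [[360. 247.]]
180 [[360. 267.]]
before [[357, 206, 7, 13, 78], [313, 219, 56, 3, 87], [306, 231, 14, 48, 129], [329, 271, 48, 8, 171]]
```

The blue leaf stands at about 95° and isn't moving. I'll nudge it to the left with shut fingers.

Call:
drive_tool(moves=[[[0,0,0.03,0,0,0,255],[0,0,0.03,0,0,0,255],[0,0,0.025,0,0,0,255],[0,0,0,0,0,0,255],[-0.02,0,0,0,0,0,255],[-0.02,0,0,0,0,0,255],[-0.015,0,0,0,0,0,255],[-0.01,0,0,0,0,0,255]]])

```text
clock: 32.63
position: [432.3, 219.6, 109.2]
ee_rot: [0.71, -0.705, 0.0, -0.001]
contact_force: [-0.2, 0.3, -0.4]
gripper_width: -0.3
```

Call:
drive_tool(moves=[[[-0.01,0,0,0,0,0,255],[-0.01,0,0,0,0,0,255],[-0.01,0,0,0,0,0,255],[-0.01,0,0,0,0,0,255],[-0.012,0,0,0,0,0,255],[-0.012,0,0,0,0,0,255],[-0.012,0,0,0,0,0,255],[0,0,0,0,0,0,255]]])

```text
clock: 33.3
position: [431.6, 296.2, 108.1]
ee_rot: [0.71, -0.704, 0.0, -0.001]
contact_force: [0.9, -0.5, -0.3]
gripper_width: 0.0
```

Call:
drive_tool(moves=[[[0.02,0,-0.03,0,0,0,255],[0.03,0,-0.03,0,0,0,255],[0.03,0,-0.03,0,0,0,255],[0.03,0,0,0,0,0,255],[0.03,0,0,0,0,0,255],[0,0,0,0,0,0,255],[0,0,0,0,0,0,255],[0,0,0,0,0,0,255]]])

```text
clock: 33.97
position: [432.1, 154.8, 197.0]
ee_rot: [0.709, -0.705, 0.0, -0.0]
contact_force: [-1.5, 0.8, 0.3]
gripper_width: 0.1
```

```bash
python3 st.py; python3 det.py p scene side; python3 -c "
import cv2;im=cv2.imread('pics/sidep.png');cv2.imwrite('pics/spc.png',cv2.resize(im[130:330,230:450],(660,600)))"
```

```text
33.97 [432.1 154.8 197. ] tx ang -89.7 z [ 0.  0. -1.] w 0.1 [-1.5  0.8  0.3]
scene clock 34.02
   [415.1, -381.7] 0.86
   [520.5, -388.4] 0.82
   [423.8, -249.0] 0.85
   [527.2, -263.8] 0.81
side clock 34.07
   [522.7, -317.5] 1.68
```

View pics/spc.png

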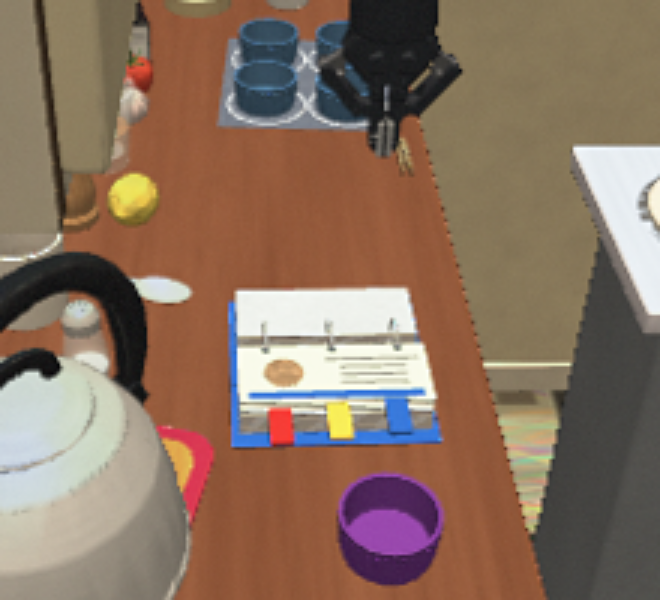

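All three tabs are on the left, with blue at crop (399,415), which matches the predicted pixel for 180°. The ramekins are unmoved in their rings and the arm is clear, so I'll hand in.

```bash
python3 -c "
from bench import *
print(job_done())"
```

```text
the job is handed in; nothing more can be done
None
```

I did the task in the order asked and handed it in at about 34 s on the robot's clock, with no verdict reported. I turned the red and yellow leaves first, then slid four blue ramekins into their own rings without lifting them, then turned the blue leaf.

**Faults on the way:**
- **Red leaf:** the tab slipped in the fingers partway over. I opened the gripper and the leaf fell flat on the left.
- **Ramekin knocked aside:** dish 4 was pushed about 30 mm out of its ring while I was sliding dish 3, so I slid it back.
- **Blue leaf:** the grip slackened near upright and the leaf stayed standing at about 95°. I nudged it over with shut fingers.

**Last checks:**
- **Leaves:** the last side picture shows all three flat on the left. The blue tab is within about 3 px of the pixel predicted for fully turned over.
- **Ramekins:** the scene camera put all four in rings, three within about 4 mm of centre and one about 9–10 mm off (limit 18 mm). I left that one where it was.
- **Side camera:** its ramekin readings were useless at the end, because overlapping dishes merged in the picture. The positions rest on the scene camera and an earlier wrist view.
- **Bystanders and the purple dish:** I did not touch them, and those I could see looked unmoved. I did not measure them.

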